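# Assemble the drip stand and hang the dipping pail on it

## Task

The drip stand was taken apart for washing. Lift its hook post out of the parking block, turn it so that its flat-sided foot fits the slot in the stand base with the hook out over the drip pan, and lower it fully home; then hang the dipping pail by its bail handle on the hook, so that it hangs freely and still above the pan. Leave the timer, squeeze bottle, jar and white tub where they stand, and tip nothing over.

Things in the scene. Friction and masses are not known exactly. Their poses are not given: they have to be found in the camera images.
- stand_base: Fixed metal stand base, plate 220 (x) x 130 (y) x 6 mm; origin at the centre of its underside on the table, z up. An open drip pan (120 x 120 mm, rim 20 mm above the table, centred at x = -28 mm) fills its front (-x) part; a socket block 70 x 70 mm, top 38 mm above the table, stands at its rear (+x), centred at x = 70 mm.
- slot (a point): Mouth centre of the slot in the top of the socket block, at (70, 0, 38) mm in the base's frame, same axes as the base. The slot is a rectangle 29 mm along x by 19 mm along y, straight down, 32 mm deep, with 2.5 mm chamfers.
- pan_center (a point): Point of the drip pan's floor that lies under the hook seat when the post is rightly seated, at (-10, 0, 9) mm in the base's frame.
- parking_block: Fixed white plastic block 84 x 84 x 38 mm with a round through hole of 34 mm in the middle of its top, in which the hook post stands loosely at the start; origin at the centre of its underside, z up.
- hook_post: Loose steel post, 0.75 kg. Origin on its axis under its round collar (66 mm wide, 10 thick), z up; the collar rests on the parking block, or on the socket block when home. Foot below the collar 26 (x) x 16 (y) mm, 28 long, last 6 mm tapered to 21 x 11. Square post 14 x 14 mm, sides along x and y, up to z = 237; grip its plain top 45 mm. An 8 mm hook bar points to -x below that (see hook_seat).
- hook_seat (a point): Lowest point of the hook, on the bar's centreline at (-75, 0, 167) mm in the post's frame, same axes as the post. The bar (8 mm round) leaves the post at z = 183 mm, slopes down to this seat and turns up to its tip at (-100, 0, 190) mm.
- pail: Loose steel pail, 0.12 to 0.22 kg, cup 72 mm wide, 60 high, upright on the table; origin at the centre of its underside, z up. Rigid bail of 8 mm bar in its y-z plane: uprights at y = -39 and +39 mm to z = 100, sloping in to a level top piece 22 mm long along y at z = 135. On this stands a black finger grip 12 (x) x 28 (y) mm, z = 137 to 173, to lift it from above without blocking the bail.
- bail_top (a point): Middle of the bail's level top piece (centreline), at (0, 0, 135) mm in the pail's frame; hanging on the hook it lies about 8 mm above the hook seat.
- timer: Bystander: white round kitchen timer with a red dial, 59 mm across, 40 mm high; origin at the centre of its underside.
- squeeze_bottle: Bystander: squeeze bottle, 54 mm across, 188 mm high; origin at the centre of its underside.
- jar: Bystander: glass jar with a lid, 66 x 72 x 102 mm; origin at the centre of its underside.
- salt_tub: Bystander: open white tub 85 x 114 x 46 mm; origin at the centre of its underside.

How it is judged:
On the way, in this order (a step that is already met when the one before it is completed fails the run):
1. the hook post is fully home in the base's slot, upright, with its hook over the pan, and let go (horizontal distance between hook_post and slot below 0.005 m and z of hook_post in the frame of stand_base below 0.042 m and angle between hook_post's own z axis and vertical below 0.08 rad and x of hook_seat in the frame of stand_base below 0.02 m and contact force between hook_post and the fingers below 0.1 N), for 0.2 s.
2. the pail hangs by its bail in the hook, let go (distance between bail_top and hook_seat below 0.03 m and contact force between pail and hook_post above 0.5 N and angle between pail's own z axis and vertical below 0.2 rad and horizontal distance between pail and pan_center below 0.04 m and height (world z) of pail above 0.05 m and contact force between pail and the fingers below 0.1 N), for 0.2 s.
At the end, for the whole second after the job is handed in: Post home in the slot (5 mm sideways, 4 mm up, 0.08 rad tilt), hook on the pan side; pail hanging on it, let go: bail top within 30 mm of the seat, over 0.5 N on the post, underside over 50 mm up, within 40 mm of the pan point, tilt under 0.2 rad; pail and post still (30 mm/s, 0.5 rad/s) (all of step 2 and horizontal distance between hook_post and slot below 0.005 m and z of hook_post in the frame of stand_base below 0.042 m and angle between hook_post's own z axis and vertical below 0.08 rad and x of hook_seat in the frame of stand_base below 0.02 m and linear speed of each of pail, hook_post below 0.03 m/s and angular speed of pail below 0.5 rad/s); the robot touches nothing.
It fails at once if the timer, squeeze bottle, jar or white tub is moved by more than 30 mm (distance of any of timer, squeeze_bottle, jar, salt_tub from where it was at the start of the episode above 0.03 m).
It fails at once if the pail or the hook post is tipped over (more than 1 rad) (angle between any of pail, hook_post's own z axis and vertical above 1 rad).
It also fails if it takes over 61 s, if anything falls off the work surface, if the arm or the gripper's body presses on something with over 40 N, if the wrist force passes 120 N, or if a joint passes its speed limit or range.

## Robot

A 7-joint arm with a two-finger parallel gripper is mounted at the origin on a cart in front of the work surface, level with it; the furniture and walls round the work are solid. World frame = base frame: x ahead of the robot, y to its left, z up, the work surface at z = 0. Lengths are in m, angles in rad, forces in N, time in s.
With the tool pointing down it reaches from about 0.4 to 0.85 m from the base axis. Payload 10.4 kg.
Tool frame: the origin (TCP) lies on the centre line of the jaws, within the pads' length; the fingertips stand 22 mm ahead of it and the grasp point (between the pads) lies 3 mm ahead of it; z points along the fingers, y is the line along which they close (so a half turn about z gives the same grasp; the last joint's range is limited). The gripper opens to 87 mm and grips with 3 to 60 N. Pads are 19 mm wide; open, the fingers measure 117 mm over their backs; the gripper's body (75 mm by 190 mm) begins 51 mm behind the grasp point.
Start: joints at [-1.246, 0.332, -0.065, 1.46, 0.022, 1.35, -0.088], TCP at [0.213, 0.588, 0.245] pointing down, gripper open.
Joint ranges: [-2.6, 2.6], [-0.5, 2.12], [-1.47, 1.34], [0.16, 2.42], [-1.27, 4.41], [0.06, 2.06], [-2.6, 2.6]. Speed limits (rad/s): [2.22, 2.22, 2.79, 2.79, 3.14, 3.14, 3.14].

## Interface

Orientations are given as a unit quaternion [x, y, z, w].
In Python, from bench import r gives the robot as it stands.
- The arm moves only by the shell command python3 jog.py 'ROWS' [FORCE]. ROWS is a JSON list of rows, 1 to 12 of them, each of 5 numbers: dx, dy, dz in m, then a turn about the tool's z in rad, then the finger opening in m; each row is the pose to reach, as a shift and turn from the pose commanded when the command began, along the tool's axes at that moment; what a row does not reach only later rows make up. A row lasts 1/10 s, in which the tool goes at most 0.05 m and 0.15 rad, less where a joint would pass 70% of its speed; a pose out of reach is approached as far as the arm can. The fingers move at their own pace and stop on an object; FORCE is the grip in N (left out, the last holds). Time passes only in rows, so rows that do not move let the fingers close. It prints the time, the measured TCP pose, the force, the opening and the grip force at its end. Input that does not fit is refused with a message, and nothing moves.
- r.read_state(): the state, without advancing time (a new reading comes with each control period).
- r.camera(name): name is "side" or "top" or "wrist"; returns a dict with "img" (420x560x3 uint8, red, green, blue), "fx", "fy", "cx", "cy" (pixels), "pose" (4x4, takes a point from camera to world coordinates). Camera axes: x right, y down, z forward; pixel columns grow to the right and rows downward; lengths in m; the calibration is good to about 2 mm. A picture is of the moment at which its call begins. There is no depth.
- r.close_job(): hands the job in; it is judged then, once.
The state is a dict: "time": time; "joint_positions": joint angles; "joint_vel": joint speeds; "joint_torque": joint torques, N m; "ee_pos": TCP position; "eef_rot": TCP orientation; "ft_force": force on the tool from outside, world axes, zero at the start; "torque": the same for the moment, N m; "width": finger opening in m; "grip_force": force on a finger pad.
Only numpy, scipy, OpenCV 4.12 (cv2) and the standard library are available. Lean on these libraries where they do the work, as an engineer would, in place of code of your own. Each camera call takes 0.05 s, during which the arm holds its last target. There are 200 camera calls.

## Working session

There is one attempt and no reset: what is moved stays moved. The work goes in short steps, Python scripts to look and compute and a shell command to move; the robot and the scene stay as the last step left them, time stands still between calls to the robot, and variables do not carry over. Pictures are saved under pics/ and viewed, at most 11 in all, crops included, and the job is handed in when it is done.

```bash
ls; mkdir -p pics
cat > h.py <<'E'
import numpy as np, cv2
from bench import r
from scipy.spatial.transform import Rotation as R
def snap(n,f=None):
    c=r.camera(n)
    if f: cv2.imwrite('pics/'+f,c['img'][:,:,::-1])
    return c
def ray(c,u,v):
    P=np.array(c['pose']); d=P[:3,:3]@np.array([(u-c['cx'])/c['fx'],(v-c['cy'])/c['fy'],1]); return P[:3,3],d
def onz(c,u,v,z):
    o,d=ray(c,u,v); return o+d*(z-o[2])/d[2]
def proj(c,p):
    P=np.array(c['pose']); q=P[:3,:3].T@(np.array(p)-P[:3,3]); return np.array([c['cx']+c['fx']*q[0]/q[2],c['cy']+c['fy']*q[1]/q[2]])
def tri(a,b):
    (o1,d1),(o2,d2)=a,b; A=np.stack([d1,-d2],1); s=np.linalg.lstsq(A,o2-o1,rcond=None)[0]
    p,q=o1+s[0]*d1,o2+s[1]*d2; return (p+q)/2,np.linalg.norm(p-q)
def tool(dw):
    s=r.read_state(); return R.from_quat(s['eef_rot']).inv().apply(dw)
E
python3 - <<'E'
from h import *
np.set_printoptions(precision=3,suppress=True)
for n in('side','top'):
    c=snap(n,n+'0.png'); print(n,c['fx'],c['cx'],c['cy'],np.array(c['pose']))
s=r.read_state(); print(s['ee_pos'],R.from_quat(s['eef_rot']).as_matrix(),s['time'])
import pickle
E
```

```text
bench.py
jog.py
pics
side 428.31939922536435 278.2336832724078 208.05288768843488 [[ 0.864 -0.192  0.465 -0.104]
 [-0.503 -0.317  0.804 -1.117]
 [-0.006 -0.929 -0.371  0.688]
 [ 0.     0.     0.     1.   ]]
top 533.4361366441608 279.318422876393 211.7253478783504 [[ 0.007 -0.989  0.148  0.346]
 [-1.    -0.008 -0.006  0.051]
 [ 0.007 -0.148 -0.989  1.529]
 [ 0.     0.     0.     1.   ]]
[0.213 0.587 0.244] [[-0.94   0.341 -0.   ]
 [ 0.341  0.94  -0.001]
 [-0.    -0.001 -1.   ]] 0.1
```

View pics/side0.png

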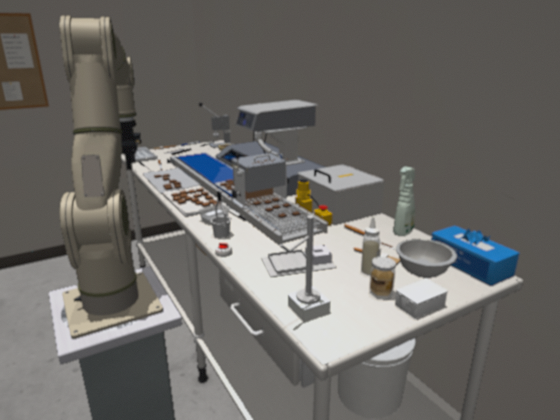

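View pics/top0.png

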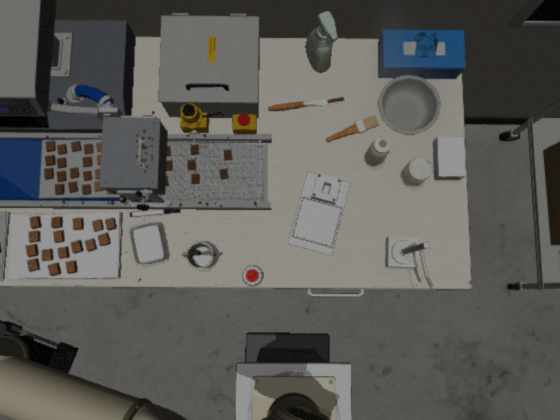

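Run:
```python
import cv2,numpy as np
t=cv2.imread('pics/top0.png'); s=cv2.imread('pics/side0.png')
f=lambda i,x,y,w,h,k:cv2.resize(i[y:y+h,x:x+w],None,fx=k,fy=k,interpolation=cv2.INTER_CUBIC)
cv2.imwrite('pics/a.png',np.hstack([f(t,280,165,80,100,5),f(t,375,220,70,100,5)[:500]]))
cv2.imwrite('pics/b.png',np.hstack([f(s,255,200,80,120,5),f(s,195,185,55,75,5).copy() if 0 else cv2.copyMakeBorder(f(s,195,185,55,75,5),0,225,0,0,0)]))
```

```text
(no output)
```

View pics/a.png

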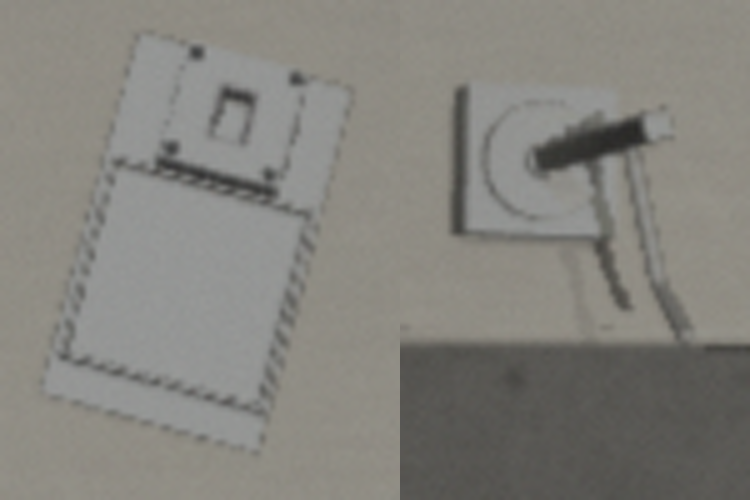

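View pics/b.png

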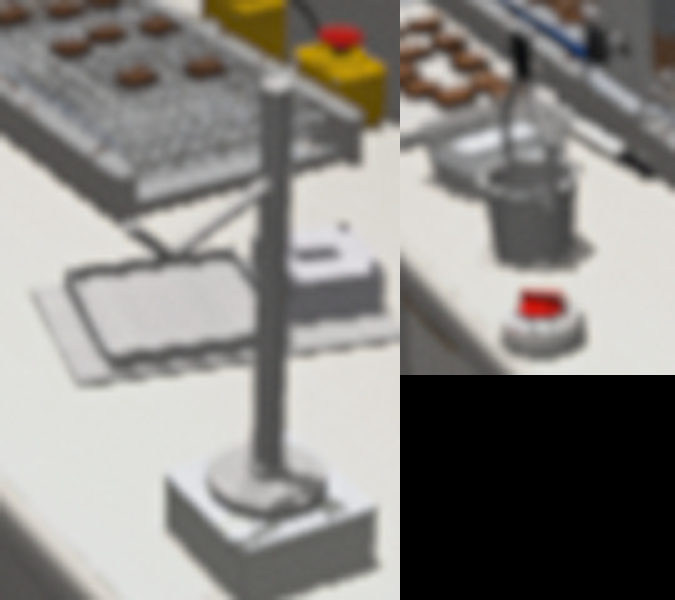

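```bash
cat > m.py <<'E'
from h import *
np.set_printoptions(precision=4,suppress=True)
c=r.camera('top'); d=r.camera('side')
A=lambda x,y:(280+(x+.5)/5-.5,165+(y+.5)/5-.5)
B=lambda x,y:(375+(x-400+.5)/5-.5,220+(y+.5)/5-.5)
S=lambda x,y:(255+(x+.5)/5-.5,200+(y+.5)/5-.5)
co=np.array([onz(c,*A(*p),.006)[:2] for p in[(140,32),(352,88),(258,452),(42,393)]])
print(co,co.mean(0)); v=co[:2].sum(0)-co[2:].sum(0); yb=np.arctan2(v[1],v[0]); w=co[0]+co[3]-co[1]-co[2]; print('yaw',yb,np.arctan2(-w[0],w[1]),[np.linalg.norm(x)/2 for x in (v,w)])
ctr=co.mean(0); print('slot from plate',ctr+.07*np.array([np.cos(yb),np.sin(yb)]),'direct',onz(c,*A(232,115),.038),'bolts',onz(c,*A(233.5,113),.039))
print('post top',onz(c,*B(655,124),.275),tri(ray(c,*B(655,124)),ray(d,*S(277,80))))
b=np.array([onz(c,*B(*p),.038)[:2] for p in[(467,87),(615,92),(604,238),(463,233)]]);print(b,b.mean(0))
print('collar',onz(c,*B(542,160),.048), 'seat',onz(c,*B(655,280),.205),'tip',onz(c,*B(685,338),.228))
E
python3 m.py
```

```text
[[ 0.6954 -0.0401]
 [ 0.6631 -0.1636]
 [ 0.4508 -0.1072]
 [ 0.4836  0.0163]] [ 0.5732 -0.0736]
yaw -0.2599126211066061 -0.2580903909268801 [np.float64(0.21941863791822444), np.float64(0.12771526721157087)]
slot from plate [ 0.6409 -0.0916] direct [ 0.6402 -0.0905  0.038 ] bolts [ 0.6411 -0.0913  0.039 ]
post top [ 0.4589 -0.3024  0.275 ] (array([ 0.459 , -0.3029,  0.2731]), np.float64(0.00013274953473383955))
[[ 0.5003 -0.2639]
 [ 0.4981 -0.3472]
 [ 0.4163 -0.3384]
 [ 0.4185 -0.2598]] [ 0.4583 -0.3023]
collar [ 0.4588 -0.3026  0.048 ] seat [ 0.388  -0.3194  0.205 ] tip [ 0.3594 -0.3266  0.228 ]
```

Top/side pictures: slot at about (326,188), post top (426,245), hook pointing down the image, pail at (202,255), timer (252,275). Post at (0.459,-0.303) with yaw ≈ 0.235; slot at (0.641,-0.091) with yaw ≈ -0.259. I'll go to the post with the jaw line along its x.

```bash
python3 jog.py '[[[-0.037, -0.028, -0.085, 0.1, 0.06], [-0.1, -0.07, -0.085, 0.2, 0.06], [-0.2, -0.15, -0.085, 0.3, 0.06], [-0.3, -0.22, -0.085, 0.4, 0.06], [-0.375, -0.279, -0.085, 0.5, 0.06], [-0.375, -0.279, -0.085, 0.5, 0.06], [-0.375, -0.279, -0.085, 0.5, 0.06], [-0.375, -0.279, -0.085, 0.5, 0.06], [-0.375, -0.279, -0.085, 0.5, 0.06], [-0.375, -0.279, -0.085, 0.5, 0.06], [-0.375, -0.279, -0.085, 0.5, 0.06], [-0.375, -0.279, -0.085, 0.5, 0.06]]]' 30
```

```text
refused: ROWS must be a list of rows, each a list of 5 numbers. Nothing was moved.
```

I used the wrong layout. The manual says a list of rows, each a list of 5 numbers; once more.

```bash
python3 jog.py '[[-0.037, -0.028, -0.085, 0.1, 0.06], [-0.1, -0.07, -0.085, 0.2, 0.06], [-0.2, -0.15, -0.085, 0.3, 0.06], [-0.3, -0.22, -0.085, 0.4, 0.06], [-0.375, -0.279, -0.085, 0.5, 0.06], [-0.375, -0.279, -0.085, 0.5, 0.06], [-0.375, -0.279, -0.085, 0.5, 0.06], [-0.375, -0.279, -0.085, 0.5, 0.06], [-0.375, -0.279, -0.085, 0.5, 0.06], [-0.375, -0.279, -0.085, 0.5, 0.06], [-0.375, -0.279, -0.085, 0.5, 0.06], [-0.375, -0.279, -0.085, 0.5, 0.06]]' 30
cat > go.py <<'E'
import sys; from h import *
x,y,z,a=map(float,sys.argv[1:])
s=r.read_state(); M=R.from_quat(s['eef_rot']).as_matrix(); t=np.arctan2(M[1,1],M[0,1])
print('t',s['time'],'at',np.round(s['ee_pos'],4),'yang',round(t,4),'F',np.round(s['ft_force'],1)); print('tool d',np.round(tool(np.array([x,y,z])-s['ee_pos']),4),'turn',round((t-a+np.pi/2)%np.pi-np.pi/2,4),'tilt',np.round(M[:2,2],4))
E
python3 go.py .4588 -.3026 .34 .235
```

```text
time: 1.4
ee_pos: [0.4708, 0.1966, 0.3295]
eef_rot: [0.412, 0.911, 0.0, -0.0]
ft_force: [-0.8, 0.8, 0.5]
width: 0.0598
grip_force: 0.0
t 1.4 at [0.4708 0.1966 0.3295] yang 0.7205 F [-0.8  0.8  0.5]
tool d [-0.3672 -0.3384 -0.0106] turn 0.4855 tilt [-0.0002  0.0003]
```

```bash
python3 jog.py '[[-0.037, -0.034, -0.01, 0.05, 0.06], [-0.367, -0.338, -0.01, 0.486, 0.06], [-0.367, -0.338, -0.01, 0.486, 0.06], [-0.367, -0.338, -0.01, 0.486, 0.06], [-0.367, -0.338, -0.01, 0.486, 0.06], [-0.367, -0.338, -0.01, 0.486, 0.06], [-0.367, -0.338, -0.01, 0.486, 0.06], [-0.367, -0.338, -0.01, 0.486, 0.06], [-0.367, -0.338, -0.01, 0.486, 0.06], [-0.367, -0.338, -0.01, 0.486, 0.06], [-0.367, -0.338, -0.01, 0.486, 0.06], [-0.367, -0.338, -0.01, 0.486, 0.06]]' >/dev/null
python3 jog.py '[[-0.367, -0.338, -0.01, 0.486, 0.06]]' >/dev/null; python3 go.py .4588 -.3026 .258 .235; python3 -c "
from h import *
c=snap('wrist','w1.png');print(proj(c,[.4588,-.3026,.275]),proj(c,[.388,-.319,.205]))"
```

```text
t 2.7 at [ 0.4411 -0.3378  0.3394] yang 0.1006 F [ 2.1 -0.6  0.3]
tool d [0.0329 0.0211 0.0815] turn -0.1344 tilt [0.0002 0.0036]
[308.31713795 184.66540457] [209.67231968 177.06710373]
```

View pics/w1.png

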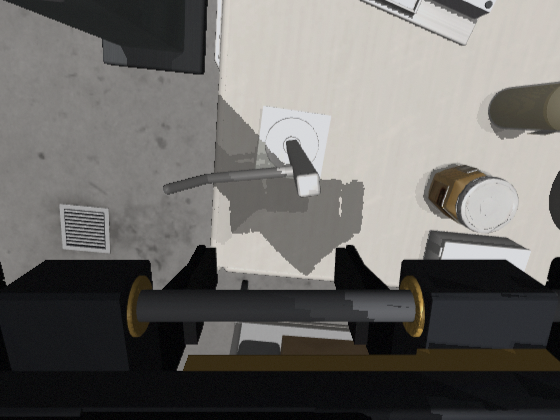

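Wrist picture confirms: post top at (308,184), hook bend near (209,177), exactly as predicted. Now I correct for my extra row and align above the post.

```bash
python3 jog.py '[[0.033, 0.021, 0, -0.134, 0.06], [0.033, 0.021, 0, -0.134, 0.06], [0.033, 0.021, 0, -0.134, 0.06], [0.033, 0.021, 0, -0.134, 0.06]]' >/dev/null; python3 go.py .4588 -.3026 .258 .235
```

```text
t 3.15 at [ 0.454  -0.3094  0.3406] yang 0.2223 F [ 0.7 -0.5  0.6]
tool d [0.0055 0.0062 0.0826] turn -0.0127 tilt [0.0005 0.0005]
```

```bash
python3 jog.py '[[0.0055, 0.006, 0, -0.013, 0.06], [0.0055, 0.006, 0, -0.013, 0.06], [0.0055, 0.006, 0, -0.013, 0.06]]' >/dev/null; python3 go.py .4588 -.3026 .258 .235
```

```text
t 3.45 at [ 0.4584 -0.3035  0.3405] yang 0.2343 F [ 0.  -0.6 -0.1]
tool d [0.0007 0.0006 0.0825] turn -0.0007 tilt [-0.0001  0.0001]
```

```bash
python3 jog.py '[[0.0005, 0.0005, 0.03, 0, 0.06], [0.0005, 0.0005, 0.06, 0, 0.06], [0.0005, 0.0005, 0.0825, 0, 0.06], [0.0005, 0.0005, 0.0825, 0, 0.06], [0.0005, 0.0005, 0.0825, 0, 0.06], [0.0005, 0.0005, 0.0825, 0, 0.01], [0.0005, 0.0005, 0.0825, 0, 0.01], [0.0005, 0.0005, 0.0825, 0, 0.01], [0.0005, 0.0005, 0.0825, 0, 0.01], [0.0005, 0.0005, 0.0825, 0, 0.01], [0.0005, 0.0005, 0.0825, 0, 0.01], [0.0005, 0.0005, 0.0825, 0, 0.01]]' 50;  python3 go.py .4588 -.3026 .258 .235
```

```text
time: 4.65
ee_pos: [0.4585, -0.3031, 0.258]
eef_rot: [0.62, 0.785, -0.0, -0.0]
ft_force: [-1.0, -0.3, 2.0]
width: 0.0136
grip_force: 12.8
t 4.65 at [ 0.4585 -0.3031  0.258 ] yang 0.2339 F [-1.  -0.3  2. ]
tool d [0.0004 0.0004 0.    ] turn -0.0011 tilt [-0.0003  0.    ]
```

Gripped (13.6 mm). Let the force build, then lift slowly by 55 mm.

```bash
python3 jog.py '[[0, 0, 0, 0, 0.005], [0, 0, 0, 0, 0.005], [0, 0, -0.01, 0, 0.005], [0, 0, -0.02, 0, 0.005], [0, 0, -0.03, 0, 0.005], [0, 0, -0.04, 0, 0.005], [0, 0, -0.05, 0, 0.005], [0, 0, -0.055, 0, 0.005], [0, 0, -0.055, 0, 0.005], [0, 0, -0.055, 0, 0.005]]' 55;  python3 go.py .641 -.0914 .313 -.259
```

```text
time: 5.65
ee_pos: [0.4586, -0.3029, 0.3128]
eef_rot: [0.62, 0.785, 0.0, -0.0]
ft_force: [0.4, -0.2, -9.0]
width: 0.0137
grip_force: 55.0
t 5.65 at [ 0.4586 -0.3029  0.3128] yang 0.2341 F [ 0.4 -0.2 -9. ]
tool d [ 1.635e-01  2.265e-01 -2.000e-04] turn 0.4931 tilt [-0.0002  0.0002]
```

```bash
python3 jog.py '[[0.01, 0.014, 0, 0.03, 0.005], [0.03, 0.042, 0, 0.09, 0.005], [0.05, 0.07, 0, 0.15, 0.005], [0.07, 0.098, 0, 0.21, 0.005], [0.09, 0.126, 0, 0.27, 0.005], [0.11, 0.154, 0, 0.33, 0.005], [0.13, 0.182, 0, 0.4, 0.005], [0.15, 0.21, 0, 0.45, 0.005], [0.16, 0.222, 0, 0.48, 0.005], [0.1635, 0.2265, 0, 0.493, 0.005], [0.1635, 0.2265, 0, 0.493, 0.005], [0.1635, 0.2265, 0, 0.493, 0.005]]';  python3 go.py .641 -.0914 .313 -.259
```

```text
time: 6.85
ee_pos: [0.6403, -0.0932, 0.313]
eef_rot: [0.793, 0.609, -0.0, 0.0]
ft_force: [0.1, -0.7, -7.7]
width: 0.0132
grip_force: 55.0
t 6.85 at [ 0.6403 -0.0932  0.313 ] yang -0.2603 F [ 0.1 -0.7 -7.7]
tool d [ 0.0019  0.0003 -0.    ] turn -0.0013 tilt [-0.0006 -0.0007]
```

```bash
python3 jog.py '[[0.001, 0, 0, 0, 0.005], [0.001, 0, 0, 0, 0.005], [0.001, 0, 0, 0, 0.005]]' >/dev/null;  python3 go.py .641 -.0914 .313 -.259
python3 - <<'E'
from h import *
s=snap('side'); w=snap('wrist')
p=np.array(r.read_state()['ee_pos']); print(p)
for z in(.038,.093,.33): print(proj(s,[p[0],p[1],z]),proj(w,[p[0],p[1],z]))
u,v=[int(a) for a in proj(s,[p[0],p[1],.16])]
print(u,v)
f=lambda i,x,y,w,h,k:cv2.resize(i[y:y+h,x:x+w],None,fx=k,fy=k,interpolation=cv2.INTER_CUBIC)[:,:,::-1]
a=f(s['img'],u-50,v-60,75,120,5); cv2.imwrite('pics/c.png',np.hstack([a,w['img'][:,80:480][:,:,::-1].copy() if 0 else cv2.copyMakeBorder(w['img'][:,70:490][:,:,::-1],0,180,0,0,0)])); print(u-50,v-60)
E
```

```text
t 7.15 at [ 0.641  -0.091   0.3132] yang -0.2596 F [ 0.6  0.6 -7.3]
tool d [-0.0004  0.0001  0.0002] turn -0.0006 tilt [0.0003 0.0004]
[ 0.64116804 -0.0907607   0.31315796]
[318.12866885 248.97407988] [274.47986702 173.5150196 ]
[318.60554145 233.85892861] [274.36343424 183.33521994]
[320.83091032 163.32271554] [272.86164121 309.99979046]
319 214
269 154
```

View pics/c.png

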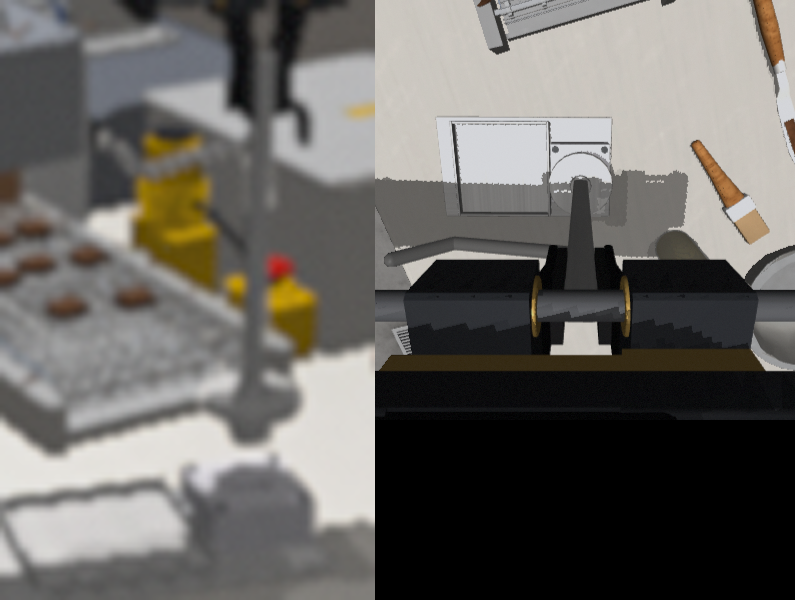

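Post hangs vertical, collar centred over the socket block (wrist columns ≈ 275 both). Lowering.

```bash
python3 jog.py '[[-0.0002, 0, 0.01, 0, 0.005], [-0.0002, 0, 0.02, 0, 0.005], [-0.0002, 0, 0.028, 0, 0.005], [-0.0002, 0, 0.034, 0, 0.005], [-0.0002, 0, 0.038, 0, 0.005], [-0.0002, 0, 0.042, 0, 0.005], [-0.0002, 0, 0.042, 0, 0.005]]';  python3 go.py .641 -.0914 .258 -.259
```

```text
time: 7.95
ee_pos: [0.6411, -0.0906, 0.2705]
eef_rot: [0.793, 0.61, -0.0, -0.0]
ft_force: [-0.1, -0.3, -6.9]
width: 0.0136
grip_force: 55.0
t 7.95 at [ 0.6411 -0.0906  0.2705] yang -0.259 F [-0.1 -0.3 -6.9]
tool d [-0.0008  0.0001  0.0125] turn -0.0 tilt [-0.0006  0.0001]
```

```bash
python3 jog.py '[[-0.0005, 0, 0.004, 0, 0.005], [-0.0005, 0, 0.007, 0, 0.005], [-0.0005, 0, 0.01, 0, 0.005], [-0.0005, 0, 0.012, 0, 0.005], [-0.0005, 0, 0.0125, 0, 0.005], [-0.0005, 0, 0.0125, 0, 0.005]]';  python3 go.py .641 -.0914 .258 -.259
```

```text
time: 8.55
ee_pos: [0.6411, -0.0912, 0.2585]
eef_rot: [0.792, 0.61, 0.0, -0.0]
ft_force: [-0.6, 0.0, -6.9]
width: 0.0135
grip_force: 55.0
t 8.55 at [ 0.6411 -0.0912  0.2585] yang -0.259 F [-0.6  0.  -6.9]
tool d [-0.0003 -0.0001  0.0005] turn 0.0 tilt [0.     0.0001]
```

Still hanging free; seat it, then open and rise.

```bash
python3 jog.py '[[0, 0, 0.001, 0, 0.005], [0, 0, 0.002, 0, 0.005], [0, 0, 0.002, 0, 0.005], [0, 0, 0.002, 0, 0.005]]';  python3 jog.py '[[0, 0, 0, 0, 0.05], [0, 0, 0, 0, 0.05], [0, 0, 0, 0, 0.05], [0, 0, 0, 0, 0.05], [0, 0, -0.03, 0, 0.05], [0, 0, -0.06, 0, 0.05], [0, 0, -0.1, 0, 0.05], [0, 0, -0.1, 0, 0.05], [0, 0, -0.1, 0, 0.05]]'
python3 - <<'E'
from h import *
c=snap('top'); d=snap('side')
f=lambda i,x,y,w,h,k:cv2.resize(i[y:y+h,x:x+w],None,fx=k,fy=k,interpolation=cv2.INTER_CUBIC)[:,:,::-1]
cv2.imwrite('pics/d.png',np.hstack([f(d['img'],270,160,75,120,5),np.vstack([f(d['img'],195,185,60,60,5),f(c['img'],172,225,60,60,5)])]))
a=np.array([.641,-.0914]);e=np.array([np.cos(-.259),np.sin(-.259)])
for p in [[*a,.275],[*(a-.075*e),.205],[*(a-.1*e),.228],[*a,.048]]: print((proj(d,p)-[269.5,159.5])*5-.5)
E
python3 go.py .641 -.0914 .258 -.259
```

```text
time: 8.95
ee_pos: [0.6415, -0.0913, 0.258]
eef_rot: [0.793, 0.61, 0.001, 0.0]
ft_force: [-3.2, 1.5, 5.9]
width: 0.0136
grip_force: 55.0
time: 9.85
ee_pos: [0.6414, -0.0915, 0.3571]
eef_rot: [0.793, 0.61, 0.001, 0.001]
ft_force: [0.5, 0.3, -0.7]
width: 0.0497
grip_force: 0.0
[253.82049281 104.94514902]
[137.05502367 222.80913696]
[ 98.67319547 192.09107544]
[243.4242901  433.72972821]
t 9.95 at [ 0.6409 -0.091   0.3554] yang -0.259 F [ 0.8  0.8 -1. ]
tool d [-0.0004  0.0004  0.0974] turn 0.0 tilt [-0.0014  0.0004]
```

View pics/d.png

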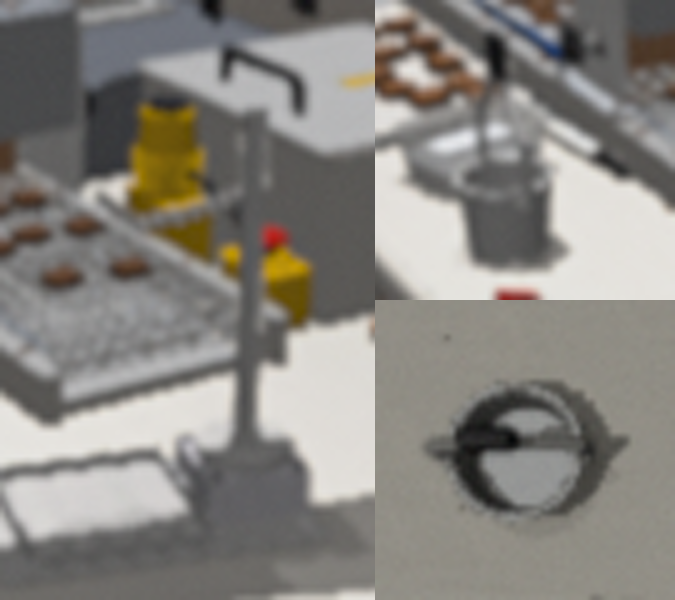

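```bash
python3 - <<'E'
from h import *
c=r.camera('top')
print(onz(c,172+(529-375)/5-.4,225+(449-300)/5-.4,.06))
E
python3 go.py .449 .26 .36 0
```

```text
[0.44616102 0.25264672 0.06      ]
t 10.0 at [ 0.6408 -0.091   0.3553] yang -0.2589 F [ 0.4  0.5 -0.7]
tool d [ 0.2901 -0.2753 -0.0043] turn -0.2589 tilt [-0.0018  0.0003]
```

```bash
python3 jog.py '[[0.014, -0.014, -0.004, -0.02, 0.06], [0.04, -0.04, -0.004, -0.05, 0.06], [0.07, -0.07, -0.004, -0.09, 0.06], [0.1, -0.1, -0.004, -0.13, 0.06], [0.13, -0.13, -0.004, -0.17, 0.06], [0.17, -0.165, -0.004, -0.21, 0.06], [0.2, -0.2, -0.004, -0.24, 0.06], [0.23, -0.23, -0.004, -0.259, 0.06], [0.26, -0.255, -0.004, -0.259, 0.06], [0.283, -0.277, -0.004, -0.259, 0.06], [0.283, -0.277, -0.004, -0.259, 0.06], [0.283, -0.277, -0.004, -0.259, 0.06]]'
python3 - <<'E'
from h import *
w=snap('wrist','w2.png'); p=[.4462,.2526]
for z in (0,.06,.135,.173): print(z,proj(w,[*p,z]))
E
python3 go.py .446 .2526 .36 0
```

```text
time: 11.2
ee_pos: [0.4454, 0.2536, 0.3597]
eef_rot: [0.706, 0.708, -0.001, 0.0]
ft_force: [0.5, -0.3, -0.1]
width: 0.0601
grip_force: 0.0
0 [275.24021867 162.60888739]
0.06 [275.19015394 170.13969214]
0.135 [275.10581756 182.82568306]
0.173 [275.04930452 191.32644878]
t 11.25 at [0.446  0.2527 0.36  ] yang -0.0003 F [ 1.  1. -0.]
tool d [-0.0001  0.     -0.    ] turn -0.0003 tilt [-0.0005 -0.0009]
```

View pics/w2.png

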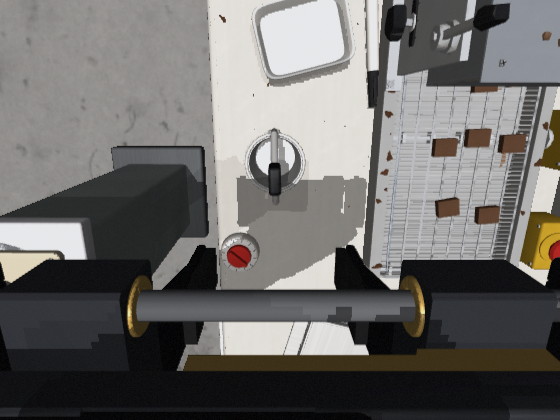

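Wrist: pail rim around (275,160), bail vertical in the image, black grip at (275,162–195), timer (238,255). Pail yaw ≈ 0; refine with a mask.

Run:
```python
from h import *
w=r.camera('wrist'); i=w['img'][150:215,262:290].astype(int).max(2); m=(i<45).astype(np.uint8)
n,l,st,ce=cv2.connectedComponentsWithStats(m); k=1+st[1:,4].argmax(); print(st[k],ce[k])
ys,xs=np.where(l==k)
for y in np.unique(ys): print(y+150,262+xs[ys==y].min(),262+xs[ys==y].max(),end='; ')
print(np.array(w['pose']).round(3))
p=np.array([.4462,.2526])
for x,y,z in [(0,-.014,.173),(0,.014,.173),(0,.014,.137),(-.006,-.014,.173),(.006,-.014,.173),(.006,.014,.173),(-.006,.014,.173)]: print(x,y,z,proj(w,[p[0]+x,p[1]+y,z]))
```

```text
[  6  12  13  33 233] [12.03004292 28.30042918]
162 270 277; 163 269 278; 164 269 278; 165 269 278; 166 268 279; 167 268 279; 168 268 279; 169 268 279; 170 268 279; 171 268 279; 172 268 279; 173 268 279; 174 268 279; 175 268 279; 176 268 279; 177 268 279; 178 268 279; 179 268 279; 180 268 279; 181 268 280; 182 268 280; 183 268 280; 184 268 280; 185 268 280; 186 268 280; 187 268 279; 188 268 279; 189 268 279; 190 268 279; 191 268 279; 192 269 279; 193 269 279; 194 271 277; [[ 1.    -0.    -0.     0.447]
 [-0.    -0.959 -0.285  0.332]
 [-0.     0.285 -0.959  0.5  ]
 [ 0.     0.     0.     1.   ]]
0 -0.014 0.173 [274.35184797 204.35002589]
0 0.014 0.173 [274.31512043 175.99784904]
0 0.014 0.137 [274.4265057  169.26585914]
-0.006 -0.014 0.173 [268.18335637 204.35189524]
0.006 -0.014 0.173 [280.52040119 204.34815651]
0.006 0.014 0.173 [280.63178085 175.99578978]
-0.006 0.014 0.173 [267.99852463 175.99990829]
```

```bash
python3 jog.py '[[0.009, 0, 0.03, 0, 0.06], [0.009, 0, 0.07, 0, 0.06], [0.009, 0, 0.11, 0, 0.06], [0.009, 0, 0.14, 0, 0.06], [0.009, 0, 0.165, 0, 0.06], [0.009, 0, 0.181, 0, 0.06], [0.009, 0, 0.181, 0, 0.06], [0.009, 0, 0.181, 0, 0.06]]' 25
python3 jog.py '[[0, 0, 0, 0, 0.005], [0, 0, 0, 0, 0.005], [0, 0, 0, 0, 0.005], [0, 0, 0, 0, 0.005], [0, 0, 0, 0, 0.005], [0, 0, 0, 0, 0.005], [0, 0, 0, 0, 0.005], [0, 0, 0, 0, 0.005], [0, 0, 0, 0, 0.005]]'
python3 go.py .446 .2615 .179 0
```

```text
time: 12.1
ee_pos: [0.4464, 0.2615, 0.18]
eef_rot: [0.708, 0.707, 0.0, 0.0]
ft_force: [-0.0, 0.2, 0.4]
width: 0.0597
grip_force: 0.0
time: 13.0
ee_pos: [0.4457, 0.2623, 0.1795]
eef_rot: [0.707, 0.707, -0.0, -0.0]
ft_force: [-0.6, -0.2, 0.2]
width: 0.0121
grip_force: 24.9
t 13.0 at [0.4457 0.2623 0.1795] yang -0.0 F [-0.6 -0.2  0.2]
tool d [-0.0008  0.0003  0.0005] turn -0.0 tilt [-0.0002 -0.0001]
```

```bash
python3 jog.py '[[0, 0, -0.01, 0, 0.005], [0, 0, -0.03, 0, 0.005], [0, 0, -0.05, 0, 0.005], [0, 0, -0.07, 0, 0.005], [0, 0, -0.09, 0, 0.005], [0, 0, -0.11, 0, 0.005], [0, 0, -0.12, 0, 0.005], [0, 0, -0.12, 0, 0.005]]'
python3 jog.py '[[-0.01, 0, 0, 0.02, 0.005], [-0.03, 0.001, 0, 0.04, 0.005], [-0.06, 0.002, 0, 0.06, 0.005], [-0.09, 0.003, 0, 0.08, 0.005], [-0.12, 0.004, 0, 0.1, 0.005], [-0.15, 0.005, 0, 0.13, 0.005], [-0.18, 0.006, 0, 0.16, 0.005], [-0.21, 0.007, 0, 0.19, 0.005], [-0.24, 0.008, 0, 0.22, 0.005], [-0.27, 0.01, 0, 0.24, 0.005], [-0.295, 0.011, 0, 0.255, 0.005], [-0.304, 0.011, 0, 0.259, 0.005]]'
python3 jog.py '[[0, 0, 0, 0, 0.005], [0, 0, 0, 0, 0.005], [0, 0, 0, 0, 0.005]]' >/dev/null
python3 go.py .4573 -.0428 .299 -.259; python3 go.py .5675 -.072 .299 -.259
python3 - <<'E'
from h import *
d=snap('side'); w=snap('wrist')
f=lambda i,x,y,w,h,k:cv2.resize(i[y:y+h,x:x+w],None,fx=k,fy=k,interpolation=cv2.INTER_CUBIC)[:,:,::-1]
cv2.imwrite('pics/e.png',np.hstack([f(d['img'],230,155,100,120,5),cv2.copyMakeBorder(w['img'][:350,140:440][:,:,::-1],0,250,0,0,0)]))
E
```

```text
time: 13.8
ee_pos: [0.4463, 0.2626, 0.3009]
eef_rot: [0.707, 0.707, 0.001, -0.0]
ft_force: [0.1, -0.3, -1.5]
width: 0.0116
grip_force: 24.9
time: 15.0
ee_pos: [0.4566, -0.0455, 0.2996]
eef_rot: [0.794, 0.608, 0.0, 0.0]
ft_force: [-1.0, -0.5, -1.7]
width: 0.0119
grip_force: 24.9
t 15.3 at [ 0.4568 -0.0405  0.2994] yang -0.257 F [-0.4  0.5 -1.3]
tool d [-0.0021  0.0011  0.0004] turn 0.002 tilt [-0.0003 -0.0001]
t 15.3 at [ 0.4568 -0.0405  0.2994] yang -0.257 F [-0.4  0.5 -1.3]
tool d [-0.0024  0.1151  0.0004] turn 0.002 tilt [-0.0003 -0.0001]
```

View pics/e.png

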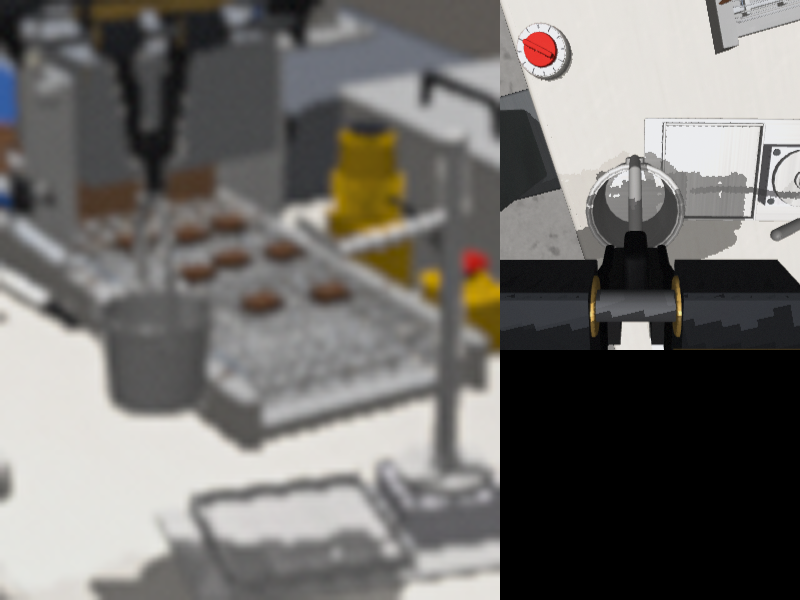

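Pail held level, bail at (155,200) left of the hook tip (340,245) in the side crop. Moving the bail over the hook, then lowering onto the seat.

```bash
python3 jog.py '[[-0.0024, 0.006, 0, 0.002, 0.005], [-0.0024, 0.02, 0, 0.002, 0.005], [-0.0024, 0.035, 0, 0.002, 0.005], [-0.0024, 0.05, 0, 0.002, 0.005], [-0.0024, 0.065, 0, 0.002, 0.005], [-0.0024, 0.08, 0, 0.002, 0.005], [-0.0024, 0.095, 0, 0.002, 0.005], [-0.0024, 0.108, 0, 0.002, 0.005], [-0.0024, 0.115, 0, 0.002, 0.005], [-0.0024, 0.115, 0, 0.002, 0.005], [-0.0024, 0.115, 0, 0.002, 0.005]]'
python3 jog.py '[[0, 0, 0.006, 0, 0.005], [0, 0, 0.012, 0, 0.005], [0, 0, 0.018, 0, 0.005], [0, 0, 0.024, 0, 0.005], [0, 0, 0.03, 0, 0.005], [0, 0, 0.035, 0, 0.005], [0, 0, 0.035, 0, 0.005], [0, 0, 0.035, 0, 0.005]]'
python3 go.py .5675 -.072 .257 -.259
```

```text
time: 16.5
ee_pos: [0.5671, -0.0736, 0.2994]
eef_rot: [0.793, 0.609, -0.0, 0.0]
ft_force: [0.0, -0.3, -1.2]
width: 0.0119
grip_force: 24.9
time: 17.3
ee_pos: [0.5674, -0.0735, 0.2645]
eef_rot: [0.793, 0.609, -0.0, -0.0]
ft_force: [0.4, -0.5, -1.1]
width: 0.0112
grip_force: 24.9
t 17.3 at [ 0.5674 -0.0735  0.2645] yang -0.2611 F [ 0.4 -0.5 -1.1]
tool d [ 0.0015 -0.0003  0.0075] turn -0.0021 tilt [-0.0001  0.    ]
```

```bash
python3 jog.py '[[0.0015, 0, 0.002, 0, 0.005], [0.0015, 0, 0.004, 0, 0.005], [0.0015, 0, 0.006, 0, 0.005], [0.0015, 0, 0.0075, 0, 0.005], [0.0015, 0, 0.0075, 0, 0.005], [0.0015, 0, 0.0075, 0, 0.005]]'
python3 go.py .5675 -.072 .257 -.259
python3 - <<'E'
from h import *
d=snap('side'); w=snap('wrist')
f=lambda i,x,y,w,h,k:cv2.resize(i[y:y+h,x:x+w],None,fx=k,fy=k,interpolation=cv2.INTER_CUBIC)[:,:,::-1]
cv2.imwrite('pics/f.png',np.hstack([f(d['img'],250,155,90,110,5),cv2.copyMakeBorder(w['img'][:350,140:440][:,:,::-1],0,200,0,0,0)]))
E
```

```text
time: 17.9
ee_pos: [0.568, -0.0721, 0.2571]
eef_rot: [0.793, 0.609, 0.0, 0.0]
ft_force: [1.1, -0.7, -0.2]
width: 0.0117
grip_force: 24.9
t 17.9 at [ 0.568  -0.0721  0.2571] yang -0.261 F [ 1.1 -0.7 -0.2]
tool d [-0.     -0.0005  0.0001] turn -0.002 tilt [ 0.0006 -0.0001]
```

View pics/f.png

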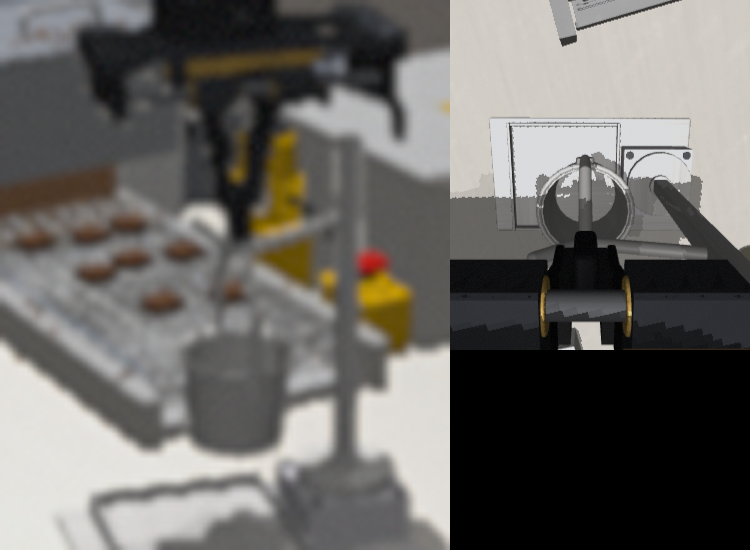

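The bail sits in the hook bend (≈(235,245) in the crop) and the weight is coming off. Press 1.5 mm more, then open.

```bash
python3 jog.py '[[0, 0, 0.001, 0, 0.005], [0, 0, 0.0015, 0, 0.005], [0, 0, 0.0015, 0, 0.005], [0, 0, 0.0015, 0, 0.005]]'
python3 jog.py '[[0, 0, 0, 0, 0.016], [0, 0, 0, 0, 0.02], [0, 0, 0, 0, 0.03], [0, 0, 0, 0, 0.035], [0, 0, 0, 0, 0.035], [0, 0, 0, 0, 0.035]]'
python3 go.py .568 -.0721 .257 -.259
```

```text
time: 18.4
ee_pos: [0.5682, -0.0721, 0.2566]
eef_rot: [0.793, 0.609, 0.001, 0.0]
ft_force: [-0.8, 0.6, 9.4]
width: 0.0119
grip_force: 24.9
time: 19.0
ee_pos: [0.5677, -0.072, 0.2554]
eef_rot: [0.793, 0.609, -0.0, -0.0]
ft_force: [0.3, 0.0, -0.6]
width: 0.0344
grip_force: 0.0
t 19.0 at [ 0.5677 -0.072   0.2554] yang -0.261 F [ 0.3  0.  -0.6]
tool d [-0.0001  0.0003 -0.0016] turn -0.002 tilt [-0.0002  0.0001]
```

```bash
python3 jog.py '[[0, 0, -0.01, 0, 0.035], [0, 0, -0.02, 0, 0.035], [0, 0, -0.035, 0, 0.035], [0, 0, -0.06, 0, 0.035], [0, 0, -0.1, 0, 0.035], [0, 0, -0.13, 0, 0.035], [0, 0, -0.13, 0, 0.035], [0, 0, -0.13, 0, 0.035], [0, 0, -0.13, 0, 0.035], [0, 0, -0.13, 0, 0.035], [0, 0, -0.13, 0, 0.035], [0, 0, -0.13, 0, 0.035]]'
python3 jog.py '[[0, 0, 0, 0, 0.035], [0, 0, 0, 0, 0.035], [0, 0, 0, 0, 0.035], [0, 0, 0, 0, 0.035], [0, 0, 0, 0, 0.035], [0, 0, 0, 0, 0.035], [0, 0, 0, 0, 0.035], [0, 0, 0, 0, 0.035], [0, 0, 0, 0, 0.035], [0, 0, 0, 0, 0.035], [0, 0, 0, 0, 0.035], [0, 0, 0, 0, 0.035]]'>/dev/null
python3 jog.py '[[0, 0, 0, 0, 0.035], [0, 0, 0, 0, 0.035], [0, 0, 0, 0, 0.035], [0, 0, 0, 0, 0.035], [0, 0, 0, 0, 0.035], [0, 0, 0, 0, 0.035], [0, 0, 0, 0, 0.035], [0, 0, 0, 0, 0.035], [0, 0, 0, 0, 0.035], [0, 0, 0, 0, 0.035], [0, 0, 0, 0, 0.035], [0, 0, 0, 0, 0.035]]'>/dev/null
python3 - <<'E'
from h import *
d=snap('side'); 
ims=[r.camera('side')['img'].astype(int)[155:265,250:340] for k in range(12)]
print([round(float(np.abs(i-ims[0]).mean()),2) for i in ims],[int(np.abs(i-ims[0]).max()) for i in ims])
w=snap('wrist')
f=lambda i,x,y,w,h,k:cv2.resize(i[y:y+h,x:x+w],None,fx=k,fy=k,interpolation=cv2.INTER_CUBIC)[:,:,::-1]
cv2.imwrite('pics/g.png',np.hstack([f(d['img'],250,155,90,110,5),cv2.copyMakeBorder(w['img'][:350,140:440][:,:,::-1],0,200,0,0,0)]))
E
```

```text
time: 20.2
ee_pos: [0.5677, -0.0719, 0.3852]
eef_rot: [0.793, 0.609, -0.0, -0.0]
ft_force: [0.6, 0.7, 0.1]
width: 0.035
grip_force: 0.0
[0.0, 0.77, 0.78, 0.79, 0.82, 0.85, 0.84, 0.84, 0.84, 0.82, 0.79, 0.78] [0, 12, 9, 11, 21, 27, 28, 26, 27, 23, 11, 9]
```

View pics/g.png

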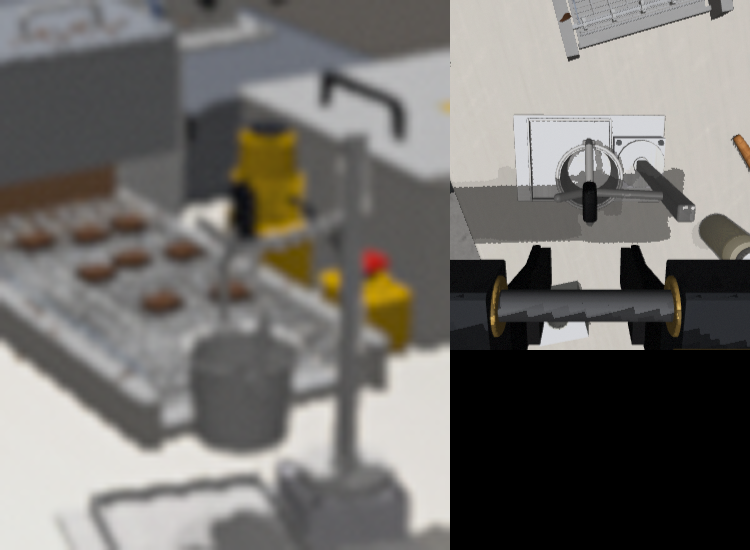

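The pail hangs on the hook over the pan, grip at wrist crop (590,200), but swings slightly. I'll wait for it to settle.

```bash
python3 jog.py '[[0, 0, 0, 0, 0.035], [0, 0, 0, 0, 0.035], [0, 0, 0, 0, 0.035], [0, 0, 0, 0, 0.035], [0, 0, 0, 0, 0.035], [0, 0, 0, 0, 0.035], [0, 0, 0, 0, 0.035], [0, 0, 0, 0, 0.035], [0, 0, 0, 0, 0.035], [0, 0, 0, 0, 0.035], [0, 0, 0, 0, 0.035], [0, 0, 0, 0, 0.035]]'>/dev/null
python3 jog.py '[[0, 0, 0, 0, 0.035], [0, 0, 0, 0, 0.035], [0, 0, 0, 0, 0.035], [0, 0, 0, 0, 0.035], [0, 0, 0, 0, 0.035], [0, 0, 0, 0, 0.035], [0, 0, 0, 0, 0.035], [0, 0, 0, 0, 0.035], [0, 0, 0, 0, 0.035], [0, 0, 0, 0, 0.035], [0, 0, 0, 0, 0.035], [0, 0, 0, 0, 0.035]]'>/dev/null
python3 jog.py '[[0, 0, 0, 0, 0.035], [0, 0, 0, 0, 0.035], [0, 0, 0, 0, 0.035], [0, 0, 0, 0, 0.035], [0, 0, 0, 0, 0.035], [0, 0, 0, 0, 0.035], [0, 0, 0, 0, 0.035], [0, 0, 0, 0, 0.035], [0, 0, 0, 0, 0.035], [0, 0, 0, 0, 0.035], [0, 0, 0, 0, 0.035], [0, 0, 0, 0, 0.035]]'>/dev/null
python3 jog.py '[[0, 0, 0, 0, 0.035], [0, 0, 0, 0, 0.035], [0, 0, 0, 0, 0.035], [0, 0, 0, 0, 0.035], [0, 0, 0, 0, 0.035], [0, 0, 0, 0, 0.035], [0, 0, 0, 0, 0.035], [0, 0, 0, 0, 0.035], [0, 0, 0, 0, 0.035], [0, 0, 0, 0, 0.035], [0, 0, 0, 0, 0.035], [0, 0, 0, 0, 0.035]]'>/dev/null
cat > sw.py <<'E'
from h import *
ims=[r.camera('side')['img'].astype(np.float32)[215:250,280:315] for k in range(16)]
print([int(np.abs(i-ims[0]).max()) for i in ims])
print('shift px',[tuple(np.round(cv2.phaseCorrelate(ims[0].mean(2),i.mean(2))[0],2)) for i in ims])
ims=[r.camera('wrist')['img'].astype(np.float32) for k in range(14)]
print([int(np.abs(i-ims[0])[120:240,260:340].max()) for i in ims]); g=[np.argwhere(i[170:225,265:300].max(2)<40).mean(0).round(2) for i in ims]; print(*g); print(r.read_state()['time'])
E
python3 sw.py
```

```text
[0, 4, 4, 4, 4, 4, 4, 4, 4, 3, 4, 4, 4, 4, 4, 4]
shift px [(np.float64(0.0), np.float64(0.0)), (np.float64(0.0), np.float64(0.01)), (np.float64(0.02), np.float64(-0.01)), (np.float64(0.03), np.float64(0.0)), (np.float64(-0.01), np.float64(0.01)), (np.float64(0.02), np.float64(-0.01)), (np.float64(-0.0), np.float64(0.01)), (np.float64(0.01), np.float64(-0.02)), (np.float64(0.03), np.float64(0.01)), (np.float64(0.01), np.float64(-0.03)), (np.float64(0.02), np.float64(0.0)), (np.float64(0.02), np.float64(-0.01)), (np.float64(0.02), np.float64(-0.0)), (np.float64(0.03), np.float64(-0.02)), (np.float64(0.02), np.float64(-0.02)), (np.float64(-0.01), np.float64(-0.02))]
[0, 20, 34, 35, 35, 32, 34, 35, 34, 35, 35, 20, 19, 19]
[31.63 14.31] [31.62 14.29] [31.63 14.31] [31.63 14.31] [31.63 14.31] [31.66 14.32] [31.61 14.29] [31.64 14.3 ] [31.66 14.32] [31.63 14.31] [31.68 14.33] [31.63 14.31] [31.62 14.29] [31.63 14.31]
29.6
```

The pail is still (side-view shift under 0.03 px). Handing in.

```bash
python3 -c "
from bench import r
print(r.close_job())"
```

```text
the job is handed in; nothing more can be done
None
```

The hook post is home in the base slot with its hook over the drip pan. The pail hangs from it by its bail, still and let go, and the job was handed in at about 30 s; no verdict was printed.

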